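# Find the filter bay that is empty and push its lid open

## Robot

A 6-joint arm with a two-finger parallel gripper is mounted at the origin on the work surface. World frame = base frame: x ahead of the robot, y to its left, z up, the work surface at z = 0. Lengths are in m, angles in rad, forces in N, time in s.
With the tool pointing down it reaches from about 0.35 to 0.775 m from the base axis. Payload 5.5 kg.
Tool frame: the origin (TCP) lies midway between the tips of the shut fingers; the grasp point (between the pads) lies 19 mm behind it; z points along the fingers, y is the direction in which the jaws open and shut (so a half turn about z gives the same grasp; the last joint's range is limited). The gripper opens to 85 mm and grips with 20 to 120 N. Pads are 22 mm wide; open, the fingers measure 114 mm over their backs; the gripper's body (76 mm by 85 mm) begins 54 mm behind the grasp point. The pads swing forward as they close: fully open they stand 13 mm farther back than shut.
Start: joints at [1.144, 0.313, 0.046, 1.304, 0, 1.431], TCP at [0.163, 0.552, 0.202] pointing down, gripper open.
Joint ranges: [-2.76, 2.76], [-0.86, 1.69], [-1.03, 1.26], [-2.2, 2.34], [-1.47, 1.5], [-3.14, 3.14]. Speed limits (rad/s): [2.57, 2.57, 3.14, 3.14, 3.14, 3.14].

## Interface

Orientations are given as a unit quaternion [w, x, y, z].
In Python, from workcell import env gives the robot as it stands.
- The arm moves only by the shell command python3 -m creep 'ROWS' [OPENING] [FORCE]. ROWS is JSON, a list of rows, each a list of 6 numbers: the shift along the tool's x, y, z in m, then the turn, a rotation vector about the tool's x, y, z in degrees. A call has exactly 8 rows; each row is the pose to reach, as a shift and turn from the pose commanded when the call began, along the tool's axes at that moment; what a row does not reach only later rows make up. A row lasts 1/10 s, in which the tool goes at most 50 mm and 8.59 degrees, less where a joint would pass 70% of its speed; a pose out of reach is approached as far as the arm can. A call with a gripper value outside its range is refused whole. OPENING is the finger opening in m, from 0 to 0.0854, set as the call begins (- or left out, the last holds). The fingers move at their own pace and stop on an object; FORCE is the grip in N (left out, the last holds). Time passes only in rows, so rows that repeat a pose let the fingers close, or fill a call up. It gives the time, the measured TCP pose, the force and the opening at its end, in the units of the state.
- env.get_state(): the state, without advancing time (a new reading comes with each control period).
- env.read_camera(name): name is "scene" or "top"; returns (picture, depth): 480x640x3 uint8, blue, green, red; 480x640 float32, m along the optical axis (not along the pixel's ray), 0 where there is no reading.
- env.camera_params(name): a dict with "fx", "fy", "cx", "cy" (pixels), "position" and "orientation" of the camera in the world. Camera axes: x right, y up, looking along -z (the intrinsics and any distortion apply to the point x, -y, -z); pixel columns grow to the right and rows downward; lengths in m; the calibration is good to about 2 mm. A picture is of the moment at which its call begins. camera_params takes no time and is no camera call.
- env.hand_in(): hands the job in, once; it reports no verdict.
The state is a dict: "clock": time; "joint_pos": joint angles; "qvel": joint speeds; "tau": joint torques, N m; "tcp_pos": TCP position; "orientation": TCP orientation; "wrist_force": force on the tool from outside, world axes, zero at the start; "ft_torque": the same for the moment, N m; "finger_gap": finger opening in m.
Only numpy, scipy, OpenCV 4.12 (cv2) and the standard library are available. Lean on these libraries where they do the work, as an engineer would, in place of code of your own. Each camera call takes 0.05 s, during which the arm holds its last target. There are 200 camera calls.

## Task

One of the four lids on the dust-filter unit has no filter cartridge under it: press the lids near one end to find the one that rocks, then push that end down until the lid is tipped wide open, and leave it open. Use the fingertips only: do not grip or lift any lid, and leave the jar, the sample box, the spare filter and the cup where they are.

Things in the scene. Friction and masses are not known exactly. Their poses are not given: they have to be found in the camera images.
- unit: dust-filter unit fixed on the bench: a grey painted box 240 deep (x) x 392 wide (y) x 95 high, with four identical aluminium lids side by side in its flat top. Origin on the bench, under the middle of the row of lids; own x points across the unit away from the robot, own y along the row, z up. The box spans own x -85 to +155. Under each lid is a separate bay 136 x 86, open inside, with its floor 10 above the bench (lengths in mm)
- lid_1 (a joint): tilt of lid 1, rad: 0 level, positive with its end nearer the robot down, negative with its far end down; stops at -0.8 and +0.8. With a cartridge below, the lid gives about 0.04 (2 to 3 mm at its end) and is then solid; with none it tips to its stop, and its stiff pivot leaves it where it is let go. The empty bay differs each time and cannot be seen
- lid_1_near (a point): point on the top of lid 1 (at unit y +141; 1 is leftmost seen from the robot), 50 from its pivot towards its robot-side end, on its centre line. Lid: plate 130 (unit x) x 82 (unit y) x 6, flush with the unit's top, 12 from its neighbour; pivots about a line along unit y through its middle (unit x 0). It moves at about 2 N pressed here (lengths in mm)
- lid_2 (a joint): tilt of lid 2, rad: 0 level, positive with its end nearer the robot down, negative with its far end down; stops at -0.8 and +0.8. With a cartridge below, the lid gives about 0.04 (2 to 3 mm at its end) and is then solid; with none it tips to its stop, and its stiff pivot leaves it where it is let go. The empty bay differs each time and cannot be seen
- lid_2_near (a point): point on the top of lid 2 (at unit y +47; 1 is leftmost seen from the robot), 50 from its pivot towards its robot-side end, on its centre line. Lid: plate 130 (unit x) x 82 (unit y) x 6, flush with the unit's top, 12 from its neighbour; pivots about a line along unit y through its middle (unit x 0). It moves at about 2 N pressed here (lengths in mm)
- lid_3 (a joint): tilt of lid 3, rad: 0 level, positive with its end nearer the robot down, negative with its far end down; stops at -0.8 and +0.8. With a cartridge below, the lid gives about 0.04 (2 to 3 mm at its end) and is then solid; with none it tips to its stop, and its stiff pivot leaves it where it is let go. The empty bay differs each time and cannot be seen
- lid_3_near (a point): point on the top of lid 3 (at unit y -47; 1 is leftmost seen from the robot), 50 from its pivot towards its robot-side end, on its centre line. Lid: plate 130 (unit x) x 82 (unit y) x 6, flush with the unit's top, 12 from its neighbour; pivots about a line along unit y through its middle (unit x 0). It moves at about 2 N pressed here (lengths in mm)
- lid_4 (a joint): tilt of lid 4, rad: 0 level, positive with its end nearer the robot down, negative with its far end down; stops at -0.8 and +0.8. With a cartridge below, the lid gives about 0.04 (2 to 3 mm at its end) and is then solid; with none it tips to its stop, and its stiff pivot leaves it where it is let go. The empty bay differs each time and cannot be seen
- lid_4_near (a point): point on the top of lid 4 (at unit y -141; 1 is leftmost seen from the robot), 50 from its pivot towards its robot-side end, on its centre line. Lid: plate 130 (unit x) x 82 (unit y) x 6, flush with the unit's top, 12 from its neighbour; pivots about a line along unit y through its middle (unit x 0). It moves at about 2 N pressed here (lengths in mm)
- jar_mid (a point): bystander: lidded jar, diameter 48, height 65, standing on the unit's top behind the lids; point at its centre half-way up (lengths in mm)
- sample_box_mid (a point): bystander: white sample box 46 x 62 x 32 high, on the unit's top behind the lids; point at its centre half-way up (lengths in mm)
- spare_filter_mid (a point): bystander: spare filter cartridge, a pleated block 120 x 66 x 76 high, standing on the bench at one side of the unit; point at its centre half-way up (lengths in mm)
- cup_mid (a point): bystander: white cup, diameter 64, height 70, on the bench at the other side of the unit; point at its centre half-way up (lengths in mm)

How it is judged:
At the end, for the whole second after the job is handed in: the lid over the empty bay is tipped at least 0.6 rad either way (stop at 0.8) and at rest; jar, sample box, spare filter and cup are within 20 mm of where they began ((((value of joint lid_1 above 0.6 rad or value of joint lid_1 below -0.6 rad) and velocity of joint lid_1 between -0.05 and 0.05 rad/s) or ((value of joint lid_2 above 0.6 rad or value of joint lid_2 below -0.6 rad) and velocity of joint lid_2 between -0.05 and 0.05 rad/s) or ((value of joint lid_3 above 0.6 rad or value of joint lid_3 below -0.6 rad) and velocity of joint lid_3 between -0.05 and 0.05 rad/s) or ((value of joint lid_4 above 0.6 rad or value of joint lid_4 below -0.6 rad) and velocity of joint lid_4 between -0.05 and 0.05 rad/s)) and distance of each of jar_mid, sample_box_mid, spare_filter_mid, cup_mid from where it was at the start of the episode below 0.02 m); the robot touches nothing.
It fails at once if the jar is moved by more than 20 mm (distance of jar_mid from where it was at the start of the episode above 0.02 m).
It fails at once if the sample box is moved by more than 20 mm (distance of sample_box_mid from where it was at the start of the episode above 0.02 m).
It fails at once if the spare filter is moved by more than 20 mm (distance of spare_filter_mid from where it was at the start of the episode above 0.02 m).
It fails at once if the cup is moved by more than 20 mm (distance of cup_mid from where it was at the start of the episode above 0.02 m).
It fails at once if a lid is gripped by its raised end and lifted (fingers holding a lid more than 45 mm above the top of the unit) instead of being pushed down ((contact force between the fingers and lid_1 above 1 N and height (world z) of the grasp point above 0.14 m) or (contact force between the fingers and lid_2 above 1 N and height (world z) of the grasp point above 0.14 m) or (contact force between the fingers and lid_3 above 1 N and height (world z) of the grasp point above 0.14 m) or (contact force between the fingers and lid_4 above 1 N and height (world z) of the grasp point above 0.14 m)).
It also fails if it takes over 48 s, if anything falls off the work surface, if the arm or the gripper's body presses on something with over 40 N, if the wrist force passes 120 N, or if a joint passes its speed limit or range.

## Working session

There is one attempt and no reset: what is moved stays moved. The work goes in short steps, Python scripts to look and compute and a shell command to move; the robot and the scene stay as the last step left them, time stands still between calls to the robot, and variables do not carry over. Pictures are saved under pics/ and viewed, about 8 in all and at most 12, crops included, and the job is handed in when it is done.

```bash
mkdir -p pics; cat > h.py <<'E'
import numpy as np, cv2
from scipy.spatial.transform import Rotation as R
from workcell import env
def rot(q): return R.from_quat([q[1],q[2],q[3],q[0]]).as_matrix()
def cloud(n):
    im,d=env.read_camera(n); p=env.camera_params(n)
    v,u=np.mgrid[0:480,0:640]
    c=np.stack([(u-p['cx'])/p['fx']*d,-(v-p['cy'])/p['fy']*d,-d],-1)
    return im,d,c@rot(p['orientation']).T+np.array(p['position'])
E
python3 - <<'E'
from h import *
s=env.get_state(); print({k:np.round(v,4) for k,v in s.items()}); print(rot(s['orientation']).round(3))
ims=[]
for n in('top','scene'):
    im,d,P=cloud(n); print(n,env.camera_params(n)); np.save(n+'.npy',P); cv2.imwrite(f'pics/{n}.png',im)
E
```

```text
{'clock': np.float64(0.0), 'joint_pos': array([1.1444, 0.314 , 0.045 , 1.3036, 0.    , 1.4312]), 'qvel': array([-0.0014, -0.0007, -0.0012,  0.0018,  0.0008, -0.0014]), 'tau': array([-9.00000e-04, -4.80623e+01,  2.98537e+01,  1.93000e-02,
       -3.00000e-04, -0.00000e+00]), 'tcp_pos': array([0.1624, 0.551 , 0.2009]), 'orientation': array([-3.000e-04,  1.429e-01,  9.897e-01, -9.000e-04]), 'wrist_force': array([0.1044, 0.0689, 0.8458]), 'ft_torque': array([ 0.0389, -0.0161, -0.0569]), 'finger_gap': np.float64(0.0857)}
[[-0.959  0.283 -0.001]
 [ 0.283  0.959 -0.002]
 [ 0.    -0.002 -1.   ]]
top {'fx': 527.7429345947845, 'fy': 527.7429345947845, 'cx': 313.7301739503, 'cy': 240.00830848574617, 'position': array([0.43090844, 0.0533007 , 1.05964131]), 'orientation': array([ 0.70935781,  0.06603412, -0.0629641 , -0.6989181 ])}
scene {'fx': 464.27774509882505, 'fy': 464.27774509882505, 'cx': 309.2257480244751, 'cy': 230.3379829123773, 'position': array([ 0.91408686, -0.46701343,  0.68534189]), 'orientation': array([0.87814466, 0.38793661, 0.11257081, 0.25631029])}
```

View pics/top.png

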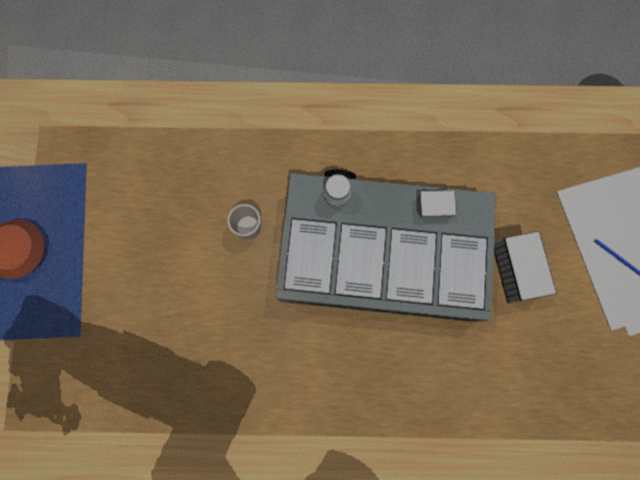

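View pics/scene.png

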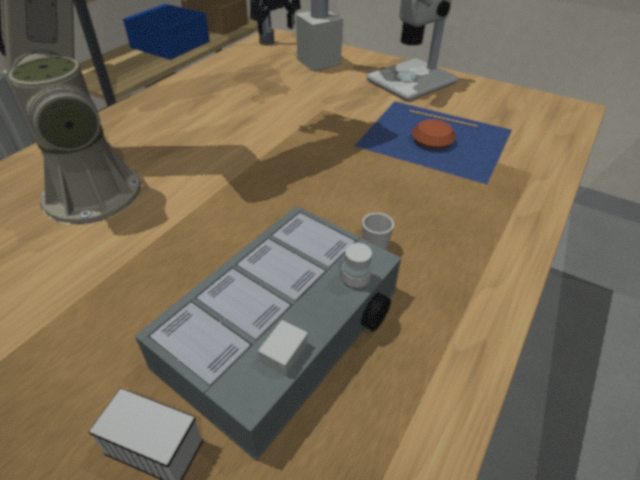

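The top view shows the unit, slightly turned, with lid centres at about px (310,256), (361,260), (411,266) and (463,271). The jar is at (338,188), the box at (437,204), the cup at (244,221) and the spare filter at (527,266). Next I'll fit the lids in 3D.

```bash
python3 - <<'E'
from h import *
im=cv2.imread('pics/top.png'); P=np.load('top.npy')
m=(im.min(2)>115).astype(np.uint8)
n,l,st,c=cv2.connectedComponentsWithStats(m)
C=[]
for i in range(1,n):
    if st[i,4]>300 and 220<c[i][0]<570:
        q=P[l==i]; med=np.median(q,0); r=cv2.minAreaRect((q[:,:2]*1000).astype(np.float32))
        print(c[i].round(),st[i,4],med.round(4),[np.round(x,1) for x in r])
for n_ in('top','scene'):
    Q=np.load(n_+'.npy').reshape(-1,3); k=(abs(Q[:,2]-.095)<.012)&(abs(Q[:,0]-.43)<.25)&(abs(Q[:,1])<.25)
    print(n_,k.sum(),np.median(Q[k],0).round(4),cv2.minAreaRect((Q[k][:,:2]*1000).astype(np.float32)))
E
```

```text
[338. 186.] 449 [0.6955 0.0171 0.1583] [array([588.5,  40.8]), array([ 43. , 313.2]), np.float64(77.7)]
[438. 203.] 844 [ 0.6759 -0.1667  0.1255] [array([584. , -62.8]), array([ 73. , 377.2]), np.float64(41.9)]
[245. 221.] 367 [0.6594 0.1964 0.0062] [array([558.3, 149.6]), array([313.4,  61.8]), np.float64(25.9)]
[310. 256.] 2888 [0.5787 0.0657 0.0935] [array([540.5,  68.7]), array([ 82.1, 215.9]), np.float64(85.3)]
[360. 261.] 2902 [ 0.571  -0.0273  0.0936] [array([531.3, -18.6]), array([ 96. , 227.4]), np.float64(77.3)]
[411. 266.] 2934 [ 0.5628 -0.1214  0.0937] [array([510.3, -83.4]), array([132.3, 287.1]), np.float64(54.9)]
[530. 265.] 2209 [ 0.5703 -0.3478  0.0754] [array([ 537.4, -168.2]), array([128.4, 477.5]), np.float64(12.0)]
[462. 271.] 2939 [ 0.554  -0.2148  0.094 ] [array([ 534. , -101.5]), array([144.8, 342.7]), np.float64(10.7)]
top 19920 [ 0.5763 -0.0711  0.0936] ((586.9423828125, -68.88664245605469), (378.3252258300781, 211.87391662597656), 85.5628890991211)
scene 18620 [ 0.582  -0.1066  0.0955] ((575.9794921875, -61.44850158691406), (377.1761169433594, 208.20916748046875), 89.96099853515625)
```

```bash
python3 -m creep '[[-0.015,-0.011,0,0,0,-1],[-0.045,-0.033,0,0,0,-3],[-0.084,-0.061,0,0,0,-5],[-0.123,-0.089,0,0,0,-7],[-0.162,-0.118,0,0,0,-9],[-0.2,-0.145,0,0,0,-11],[-0.23,-0.167,0,0,0,-11.4],[-0.246,-0.178,0,0,0,-11.4]]' 0 60
python3 - <<'E'
from h import *
s=env.get_state();M=rot(s['orientation']);print(M.round(3),s['tcp_pos'],s['finger_gap'])
print(M.T@(np.array([.534,.070,.13])-s['tcp_pos']))
E
```

```text
clock: 0.9
tcp_pos: [0.3494, 0.3088, 0.2015]
orientation: [-0.0, 0.045, 0.999, -0.0]
wrist_force: [0.2, -0.1, 0.4]
finger_gap: 0.0
[[-0.996  0.09  -0.   ]
 [ 0.09   0.996 -0.001]
 [ 0.    -0.001 -1.   ]] [0.34943918 0.30877319 0.20152951] 2.0862076318488294e-05
[-0.2054099  -0.22105128  0.07165825]
```

```bash
python3 -m creep '[[-0.015,-0.016,0,0,0,0],[-0.044,-0.047,0,0,0,0],[-0.074,-0.08,0,0,0,0],[-0.105,-0.113,0,0,0,0],[-0.136,-0.147,0.01,0,0,0],[-0.167,-0.18,0.03,0,0,0],[-0.195,-0.21,0.055,0,0,0],[-0.205,-0.221,0.072,0,0,0]]'
python3 -m creep '[[0,0,0.01,0,0,0],[0,0,0.02,0,0,0],[0,0,0.025,0,0,0],[0,0,0.029,0,0,0],[0,0,0.029,0,0,0],[0,0,0.029,0,0,0],[0,0,0.029,0,0,0],[0,0,0.029,0,0,0]]'
```

```text
clock: 1.7
tcp_pos: [0.5346, 0.0699, 0.1278]
orientation: [-0.0, 0.046, 0.999, -0.0]
wrist_force: [-0.2, 1.0, -0.7]
finger_gap: 0.0002
clock: 2.5
tcp_pos: [0.5334, 0.0733, 0.1013]
orientation: [0.001, 0.044, 0.999, 0.0]
wrist_force: [0.3, 0.7, 0.3]
finger_gap: -0.0003
```

```bash
python3 -m creep '[[0,0,0.003,0,0,0],[0,0,0.006,0,0,0],[0,0,0.008,0,0,0],[0,0,0.009,0,0,0],[0,0,0.01,0,0,0],[0,0,0.011,0,0,0],[0,0,0.011,0,0,0],[0,0,0.011,0,0,0]]'
```

```text
clock: 3.3
tcp_pos: [0.5332, 0.0731, 0.0898]
orientation: [0.0, 0.044, 0.999, 0.0]
wrist_force: [-0.2, 0.6, 0.1]
finger_gap: 0.0001
```

```bash
python3 -m creep '[[0,0,0.001,0,0,0],[0,0,0.002,0,0,0],[0,0,0.003,0,0,0],[0,0,0.004,0,0,0],[0,0,0.004,0,0,0],[0,0,0.004,0,0,0],[0,0,0.004,0,0,0],[0,0,0.004,0,0,0]]'
python3 - <<'E'
from h import *
im,d,P=cloud('scene');cv2.imwrite('pics/a.png',im[130:410,110:430]);print(env.get_state()['wrist_force'])
E
```

```text
clock: 4.1
tcp_pos: [0.5331, 0.0731, 0.0858]
orientation: [0.0, 0.044, 0.999, 0.0]
wrist_force: [0.3, -0.3, 0.2]
finger_gap: -0.0001
[ 0.2652281   0.00246686 -0.58346925]
```

View pics/a.png

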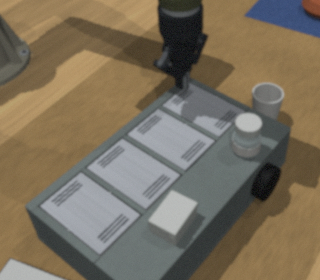

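The fingers stand on the near end of lid 1, around (185,85) in the crop. The lid may be tilting, so I'll check its slope in the depth image.

```bash
cat >> h.py <<'E'
ux=np.array([.996,-.088]);uy=np.array([.088,.996]);O=np.array([.5666,-.0745])
def tilts():
    for n in('top','scene'):
        im,d,P=cloud(n);Q=P[d>0]
        a=(Q[:,:2]-O)@ux;b=(Q[:,:2]-O)@uy
        for i,y in enumerate((141,47,-47,-141)):
            r=[]
            for lo,hi in((-55,-35),(-30,-10),(10,30),(35,55)):
                k=(abs(b*1000-y)<30)&(a*1000>lo)&(a*1000<hi)&(Q[:,2]>.03)&(Q[:,2]<.17)
                r.append((round(float(np.median(Q[k,2]))*1000,1),int(k.sum())) if k.any() else None)
            print(n,i+1,r)
    return im
E
python3 -c "from h import *;tilts()"
```

```text
top 1 [None, None, None, None]
top 2 [(94.3, 331), (93.8, 325), (93.3, 304), (93.4, 302)]
top 3 [(94.1, 354), (93.8, 348), (93.5, 349), (93.5, 341)]
top 4 [(94.6, 361), (94.1, 357), (93.8, 347), (93.4, 339)]
scene 1 [(114.4, 423), (95.8, 231), (95.5, 243), (95.4, 256)]
scene 2 [(96.2, 274), (95.8, 278), (95.5, 303), (95.4, 311)]
scene 3 [(95.9, 323), (95.6, 341), (95.4, 371), (95.3, 393)]
scene 4 [(96.3, 419), (95.7, 443), (95.3, 480), (95.1, 493)]
```

```bash
python3 - <<'E'
from h import *
s=env.get_state();print(s['joint_pos'],s['tau'],s['wrist_force'],s['clock'])
im,d,P=cloud('scene');np.save('s2.npy',P)
# finger candidate points: above lid plane, near the tool axis
k=(abs(P[...,0]-.533)<.06)&(abs(P[...,1]-.073)<.06)&(P[...,2]>.1)&(P[...,2]<.17)
for z in np.arange(.098,.17,.008):
    q=P[k&(abs(P[...,2]-z)<.004)]
    if len(q): print(round(z,3),len(q),np.median(q,0).round(4),q.min(0).round(3),q.max(0).round(3))
c=cv2.resize(im[170:270,220:340],None,fx=6,fy=6,interpolation=cv2.INTER_CUBIC);cv2.imwrite('pics/b.png',c)
E
```

```text
[-1.30030358e-02  3.05928887e-01 -2.57250995e-01  1.00755030e+00
  9.73737073e-05  7.48222463e-02] [-1.01815589e-03 -4.51735604e+01  2.74218696e+01  8.67526040e-06
  3.64352729e-05  1.57434437e-05] [ 0.59433252 -0.11270656  0.54074784] 4.25
0.114 3 [0.5328 0.0668 0.1175] [0.527 0.066 0.117] [0.541 0.067 0.118]
0.122 29 [0.5415 0.0663 0.1237] [0.526 0.061 0.118] [0.546 0.08  0.126]
0.13 46 [0.5396 0.0637 0.1299] [0.525 0.059 0.126] [0.545 0.078 0.134]
0.138 50 [0.5397 0.0647 0.1377] [0.525 0.058 0.134] [0.546 0.079 0.142]
0.146 46 [0.5404 0.0668 0.1459] [0.526 0.058 0.142] [0.546 0.081 0.15 ]
0.154 26 [0.5437 0.0699 0.1541] [0.539 0.057 0.15 ] [0.546 0.084 0.158]
0.162 56 [0.5443 0.0675 0.1626] [0.518 0.042 0.158] [0.549 0.105 0.166]
```

View pics/b.png

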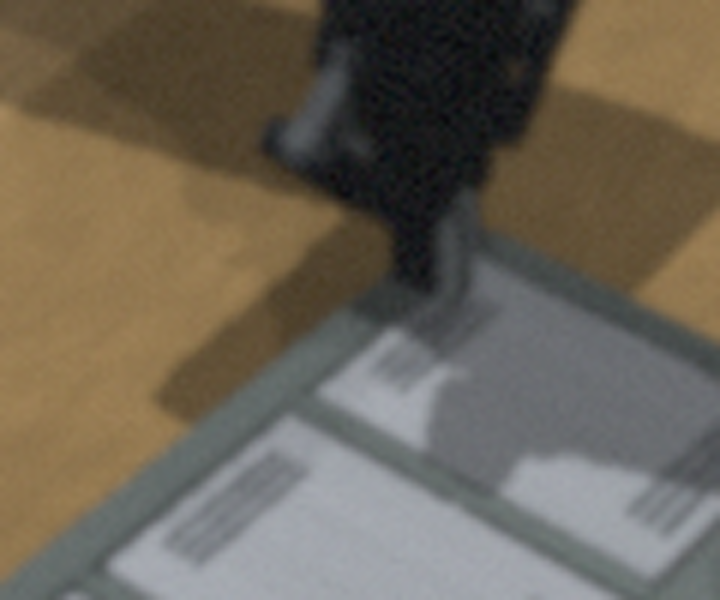

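```bash
python3 - <<'E'
from h import *
P=np.load('s2.npy');p=env.camera_params('scene');M=rot(p['orientation'])
def proj(X):
    c=M.T@(np.array(X)-p['position']);return (p['fx']*c[0]/-c[2]+p['cx'],p['fy']*-c[1]/-c[2]+p['cy'])
for X in([.533,.073,.086],[.533,.073,.095],[.533,.073,.115],[.533,.073,.13]):
    u=np.array(proj(X));print(X,u.round(1),'zoom',((u-[220,170])*6).round())
for v in range(205,230,2): print(v,[tuple((P[v,u]*1000).round().astype(int)) for u in(289,292,295,298)])
E
```

```text
[0.533, 0.073, 0.086] [292.7 229.4] zoom [436. 356.]
[0.533, 0.073, 0.095] [292.6 225.9] zoom [435. 335.]
[0.533, 0.073, 0.115] [292.3 217.9] zoom [434. 288.]
[0.533, 0.073, 0.13] [292.1 211.8] zoom [433. 251.]
205 [(np.int64(546), np.int64(46), np.int64(170)), (np.int64(543), np.int64(59), np.int64(161)), (np.int64(546), np.int64(65), np.int64(158)), (np.int64(545), np.int64(76), np.int64(150))]
207 [(np.int64(543), np.int64(49), np.int64(163)), (np.int64(539), np.int64(65), np.int64(150)), (np.int64(543), np.int64(69), np.int64(149)), (np.int64(544), np.int64(76), np.int64(144))]
209 [(np.int64(535), np.int64(60), np.int64(147)), (np.int64(541), np.int64(62), np.int64(148)), (np.int64(544), np.int64(67), np.int64(146)), (np.int64(544), np.int64(77), np.int64(139))]
211 [(np.int64(536), np.int64(59), np.int64(143)), (np.int64(539), np.int64(64), np.int64(141)), (np.int64(542), np.int64(69), np.int64(139)), (np.int64(545), np.int64(75), np.int64(136))]
213 [(np.int64(535), np.int64(60), np.int64(137)), (np.int64(539), np.int64(64), np.int64(136)), (np.int64(544), np.int64(66), np.int
[... 845 characters left out ...]
nt64(96)), (np.int64(528), np.int64(78), np.int64(96)), (np.int64(533), np.int64(81), np.int64(96)), (np.int64(538), np.int64(85), np.int64(96))]
225 [(np.int64(526), np.int64(71), np.int64(95)), (np.int64(532), np.int64(73), np.int64(97)), (np.int64(536), np.int64(77), np.int64(96)), (np.int64(542), np.int64(79), np.int64(97))]
227 [(np.int64(531), np.int64(65), np.int64(97)), (np.int64(534), np.int64(69), np.int64(96)), (np.int64(538), np.int64(73), np.int64(95)), (np.int64(543), np.int64(77), np.int64(94))]
229 [(np.int64(533), np.int64(61), np.int64(96)), (np.int64(538), np.int64(64), np.int64(96)), (np.int64(543), np.int64(67), np.int64(96)), (np.int64(547), np.int64(70), np.int64(96))]
```

The force and depth readings agree that the tips are about 20 mm above lid 1. They stand near z 0.117, while the reported TCP z is 0.086, so the z reading runs about 30 mm low. I'll go by images and force from here.

```bash
python3 -m creep '[[0,0,0.003,0,0,0],[0,0,0.006,0,0,0],[0,0,0.009,0,0,0],[0,0,0.012,0,0,0],[0,0,0.014,0,0,0],[0,0,0.014,0,0,0],[0,0,0.014,0,0,0],[0,0,0.014,0,0,0]]'
python3 - <<'E'
from h import *
im,d,P=cloud('scene')
k=(abs(P[...,0]-.533)<.06)&(abs(P[...,1]-.073)<.06)&(P[...,2]>.1)&(P[...,2]<.17)
print(np.sort(P[k][:,2])[:12].round(3)); print(env.get_state()['wrist_force'])
im,d,P=cloud('scene')
E
```

```text
clock: 5.1
tcp_pos: [0.5332, 0.0731, 0.0719]
orientation: [0.0, 0.044, 0.999, 0.0]
wrist_force: [0.1, -0.4, -0.5]
finger_gap: 0.0001
[0.102 0.104 0.104 0.104 0.105 0.105 0.105 0.106 0.108 0.108 0.108 0.108]
[1.03736219 0.48506355 0.16837624]
```

```bash
python3 -m creep '[[0,0,0.002,0,0,0],[0,0,0.004,0,0,0],[0,0,0.006,0,0,0],[0,0,0.007,0,0,0],[0,0,0.007,0,0,0],[0,0,0.007,0,0,0],[0,0,0.007,0,0,0],[0,0,0.007,0,0,0]]'
python3 -m creep '[[0,0,0.001,0,0,0],[0,0,0.002,0,0,0],[0,0,0.003,0,0,0],[0,0,0.004,0,0,0],[0,0,0.004,0,0,0],[0,0,0.004,0,0,0],[0,0,0.004,0,0,0],[0,0,0.004,0,0,0]]'
```

```text
clock: 6.0
tcp_pos: [0.5331, 0.0731, 0.0648]
orientation: [0.0, 0.044, 0.999, 0.0]
wrist_force: [-0.3, -0.1, -0.1]
finger_gap: 0.0001
clock: 6.8
tcp_pos: [0.5333, 0.0731, 0.0633]
orientation: [0.001, 0.044, 0.999, -0.0]
wrist_force: [-7.1, -1.6, 19.2]
finger_gap: 0.0003
```

```bash
python3 - <<'E'
from h import *
im=tilts();cv2.imwrite('pics/c.png',cv2.resize(im[170:290,220:380],None,fx=5,fy=5,interpolation=cv2.INTER_CUBIC))
E
```

```text
top 1 [None, None, None, None]
top 2 [(94.1, 338), (93.7, 332), (93.4, 316), (93.4, 325)]
top 3 [(94.4, 356), (93.9, 349), (93.6, 347), (93.5, 336)]
top 4 [(94.8, 360), (94.2, 357), (93.6, 352), (93.5, 345)]
scene 1 [(112.4, 409), (94.8, 254), (96.2, 239), (97.5, 248)]
scene 2 [(96.1, 260), (95.9, 283), (95.3, 304), (95.4, 317)]
scene 3 [(95.9, 326), (95.7, 342), (95.5, 374), (95.4, 387)]
scene 4 [(96.3, 408), (95.8, 438), (95.2, 480), (94.9, 488)]
```

View pics/c.png

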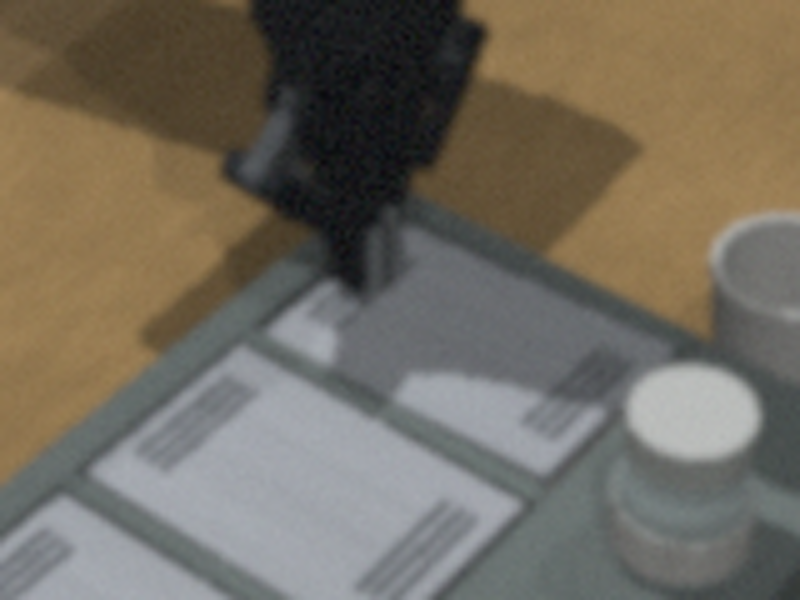

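Lid 1 tilts about 0.04 and then stops solid at 19 N, so it has a cartridge. On to lid 2, 94 mm along tool -y.

```bash
python3 -m creep '[[0,0,-0.01,0,0,0],[0,-0.01,-0.02,0,0,0],[0,-0.04,-0.02,0,0,0],[0,-0.07,-0.02,0,0,0],[0,-0.09,-0.02,0,0,0],[0,-0.094,-0.02,0,0,0],[0,-0.094,-0.012,0,0,0],[0,-0.094,-0.008,0,0,0]]'
python3 -m creep '[[0,0,0.002,0,0,0],[0,0,0.004,0,0,0],[0,0,0.005,0,0,0],[0,0,0.006,0,0,0],[0,0,0.007,0,0,0],[0,0,0.008,0,0,0],[0,0,0.008,0,0,0],[0,0,0.008,0,0,0]]'
```

```text
clock: 7.7
tcp_pos: [0.5245, -0.0202, 0.068]
orientation: [-0.0, 0.044, 0.999, 0.0]
wrist_force: [-0.2, 0.1, -0.6]
finger_gap: 0.0003
clock: 8.5
tcp_pos: [0.5252, -0.0207, 0.0608]
orientation: [0.0, 0.044, 0.999, -0.0]
wrist_force: [0.6, -0.4, 0.2]
finger_gap: -0.0001
```

```bash
python3 -m creep '[[0,0,0.001,0,0,0],[0,0,0.002,0,0,0],[0,0,0.003,0,0,0],[0,0,0.004,0,0,0],[0,0,0.004,0,0,0],[0,0,0.004,0,0,0],[0,0,0.004,0,0,0],[0,0,0.004,0,0,0]]'
python3 -c "from h import *;tilts()"
```

```text
clock: 9.3
tcp_pos: [0.5248, -0.0206, 0.0567]
orientation: [-0.0, 0.044, 0.999, -0.0]
wrist_force: [0.0, 0.6, 1.3]
finger_gap: -0.0001
top 1 [(91.8, 351), (92.4, 349), (94.6, 343), (95.4, 340)]
top 2 [None, None, None, None]
top 3 [None, None, None, None]
top 4 [(94.8, 364), (94.3, 358), (93.5, 341), (93.4, 344)]
scene 1 [(93.9, 214), (94.5, 221), (96.4, 237), (97.4, 241)]
scene 2 [(110.0, 481), (91.1, 307), (98.7, 263), (103.6, 273)]
scene 3 [(96.0, 334), (95.8, 348), (95.4, 369), (95.4, 376)]
scene 4 [(96.2, 414), (95.8, 435), (95.3, 466), (94.9, 486)]
```

Lid 2 is tilted about 0.19 with almost no resistance, so it covers the empty bay. Pushing it further down.

```bash
python3 -m creep '[[0,0,0.003,0,0,0],[0,0,0.007,0,0,0],[0,0,0.011,0,0,0],[0,0,0.015,0,0,0],[0,0,0.019,0,0,0],[0,0,0.022,0,0,0],[0,0,0.024,0,0,0],[0,0,0.024,0,0,0]]'
python3 - <<'E'
from h import *
im=tilts();cv2.imwrite('pics/d.png',cv2.resize(im[170:330,180:400],None,fx=3.5,fy=3.5,interpolation=cv2.INTER_CUBIC))
E
```

```text
clock: 10.2
tcp_pos: [0.5242, -0.0204, 0.0322]
orientation: [-0.001, 0.044, 0.999, 0.0]
wrist_force: [-0.0, 0.4, 0.2]
finger_gap: 0.0001
top 1 [(91.8, 352), (92.7, 352), (94.2, 347), (95.2, 343)]
top 2 [None, None, None, None]
top 3 [None, None, None, None]
top 4 [(94.6, 363), (94.3, 351), (93.7, 346), (93.3, 343)]
scene 1 [(93.7, 214), (94.6, 218), (96.3, 233), (97.6, 247)]
scene 2 [(111.8, 490), (85.1, 267), (108.5, 156), (129.0, 184)]
scene 3 [(95.9, 331), (95.6, 348), (95.4, 380), (95.4, 379)]
scene 4 [(96.3, 411), (95.8, 432), (95.2, 464), (95.1, 492)]
```

View pics/d.png

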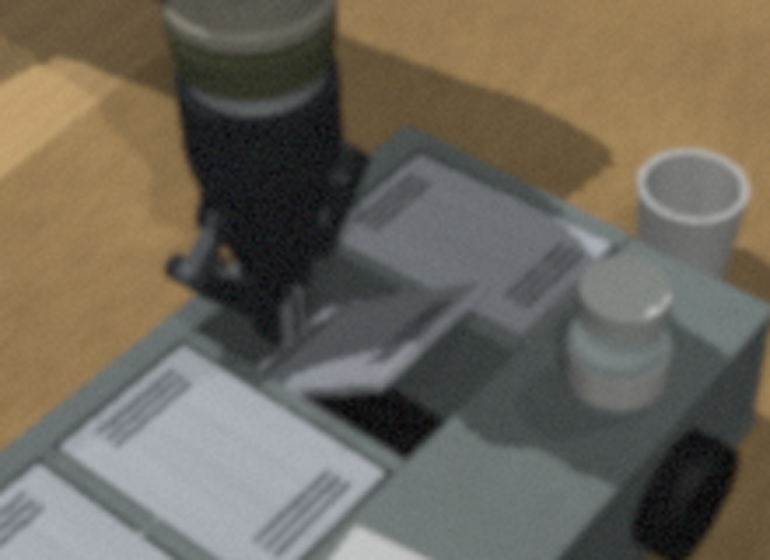

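Lid 2 is wide open, its raised end near (420,330) in the crop at about 0.65 to 0.69 rad. A little more will give margin, then I'll retreat straight up.

```bash
python3 -m creep '[[0,0,0.001,0,0,0],[0,0,0.002,0,0,0],[0,0,0.003,0,0,0],[0,0,0.004,0,0,0],[0,0,0.005,0,0,0],[0,0,0.005,0,0,0],[0,0,0.005,0,0,0],[0,0,0.005,0,0,0]]'
```

```text
clock: 11.1
tcp_pos: [0.5246, -0.0205, 0.0275]
orientation: [-0.0, 0.044, 0.999, 0.0]
wrist_force: [0.7, -1.0, 0.2]
finger_gap: -0.0001
```

Retreat straight up, then back toward the robot.

```bash
python3 -m creep '[[0,0,-0.006,0,0,0],[0,0,-0.018,0,0,0],[0,0,-0.035,0,0,0],[0,0,-0.055,0,0,0],[0,0,-0.08,0,0,0],[0,0,-0.105,0,0,0],[0,0,-0.125,0,0,0],[0,0,-0.13,0,0,0]]'
python3 -m creep '[[0.01,0.01,0,0,0,0],[0.03,0.03,0,0,0,0],[0.05,0.06,0,0,0,0],[0.07,0.1,0,0,0,0],[0.09,0.14,0,0,0,0],[0.11,0.18,0,0,0,0],[0.12,0.2,0,0,0,0],[0.12,0.2,0,0,0,0]]'
python3 - <<'E'
from h import *
im=tilts();cv2.imwrite('pics/e.png',im)
t=env.read_camera('top')[0];cv2.imwrite('pics/e.png',np.vstack([im[170:450,60:460],t[140:340,200:600]]))
# bystander shift by template matching against the first pictures
t0=cv2.imread('pics/top.png')
for n,(x,y,w,h) in dict(jar=(322,172,34,34),box=(416,186,44,34),spare=(495,230,62,74),cup=(226,202,38,38)).items():
    r=cv2.matchTemplate(t[y-12:y+h+12,x-12:x+w+12],t0[y:y+h,x:x+w],cv2.TM_CCOEFF_NORMED);_,m,_,l=cv2.minMaxLoc(r);print(n,round(m,2),l[0]-12,l[1]-12)
E
```

```text
clock: 11.9
tcp_pos: [0.5266, -0.0209, 0.1614]
orientation: [0.003, 0.044, 0.999, -0.0]
wrist_force: [0.4, 0.4, -0.5]
finger_gap: -0.0001
clock: 12.7
tcp_pos: [0.4196, 0.1915, 0.1566]
orientation: [-0.001, 0.041, 0.999, -0.0]
wrist_force: [-0.4, 0.2, 0.5]
finger_gap: 0.0001
top 1 [(91.7, 353), (92.6, 351), (94.0, 347), (95.4, 341)]
top 2 [(56.1, 252), (75.9, 378), (112.1, 409), (131.9, 318)]
top 3 [(94.3, 356), (93.9, 354), (93.5, 344), (93.7, 338)]
top 4 [(94.5, 362), (94.3, 355), (93.7, 345), (93.7, 344)]
scene 1 [(93.9, 217), (94.7, 223), (96.4, 219), (97.5, 249)]
scene 2 [(57.2, 38), (74.1, 113), (110.9, 131), (134.9, 226)]
scene 3 [(96.0, 334), (95.7, 342), (95.5, 375), (95.5, 389)]
scene 4 [(96.3, 414), (95.9, 433), (95.3, 471), (95.1, 488)]
jar 1.0 0 0
box 1.0 0 0
spare 1.0 0 0
cup 0.75 0 0
```

View pics/e.png

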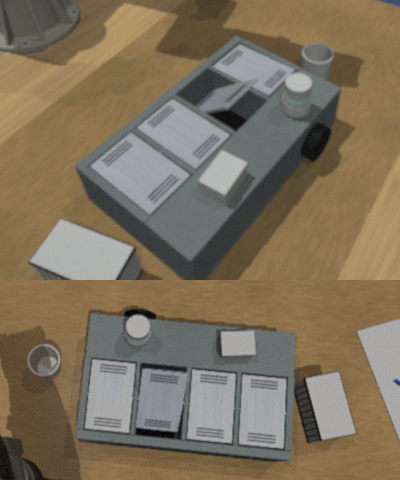

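Slope is about 0.90, or 0.73 rad, the arm is clear and the bystanders have not moved. Lid 2 is the open one at (160,400) in the lower half.

```bash
python3 -c "from workcell import env;print(env.hand_in())"
```

```text
the job is handed in; nothing more can be done
None
```

Lid 2 covered the empty bay. I pushed its near end down with the shut fingertips and left it open at about 0.73 rad by depth slope from the top camera, above the 0.6 needed. I handed the job in at about 13 s of the 48 s allowed.

- **Finding it:** Lid 1 gave about 0.04 rad and was then solid at 19 N, so it has a cartridge. Lid 2 tipped with only 1 to 2 N. I did not need to press lids 3 and 4, and they read level.
- **Last checks:** The arm is clear of the unit. In the top view the jar, sample box, spare filter and cup show no pixel shift. The cup matched less well than the others (0.75 against 1.0), probably because the arm's shadow fell on it.
- **Disagreement:** The reported TCP height was about 30 mm lower than the fingertips seen in depth and the contact on lid 1. I set press depths from the images and the force readings instead.
- **Left as is:** Lid 1 still has a tilt of about 0.04 rad from the test press.

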